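# Fetch the tag case from behind the feeding bottles

## Task

The yellow ear-tag case at the back of the wooden bay is shut in by two feeding bottles: first stand both bottles on the black rubber mat at the side, then take the case out and stack it squarely on the other yellow case on the white board, so that its base locks down over the lid lugs. Then put each bottle back in the middle of the pad of its own cap colour. Keep the bottles upright at all times, do not disturb the little brown medicine bottle, and let go of everything.

Things in the scene. Friction and masses are not known exactly. Their poses are not given: they have to be found in the camera images.
- bottle_orange_center (a point): orange-capped feeding bottle: white round body 56 mm in diameter, 92 mm high, conical shoulder, orange screw cap 42 mm in diameter from 112 to 148 mm above the foot (total height 148 mm), 0.3 kg. Point: on its axis 74 mm above the foot, half-way up; grip from above by the cap, whose middle is 56 mm above the point. z is up. Starts on the orange pad in the bay.
- bottle_blue_center (a point): blue-capped feeding bottle: white round body 56 mm in diameter, 92 mm high, conical shoulder, blue screw cap 42 mm in diameter from 112 to 148 mm above the foot (total height 148 mm), 0.3 kg. Point: on its axis 74 mm above the foot, half-way up; grip from above by the cap, whose middle is 56 mm above the point. z is up. Starts on the blue pad in the bay.
- tag_case_center (a point): loose yellow lidded ear-tag case behind the bottles on the bay floor (6 mm over the table), 56 (x) x 90 (y) x 44 mm plus 6 mm lugs, 0.16 kg. Grip across the 56 mm. Point: centre, 22 mm above its underside; z up, y along its length. Two round recesses below, 20 mm wide, 8 mm deep, at 26 mm either side along y, fit over lugs, either way round. Bottles bar its front; 30 mm free behind it.
- home_orange: orange square pad, 70 x 70 x 4 mm, fixed on the bay floor: home of the orange-capped bottle, its orange rim seen around its foot. Origin: centre of its underside, 6 mm over the table; x points to the back of the bay, y along the row of two pads, 76 mm apart. Bay: wooden tray of the same yaw, 190 mm deep, 180 wide, side rims 30 mm high, back rim 45, front open.
- home_blue: blue square pad, 70 x 70 x 4 mm, fixed on the bay floor: home of the blue-capped bottle, its blue rim seen around its foot. Origin: centre of its underside, 6 mm over the table; x points to the back of the bay, y along the row of two pads, 76 mm apart. Bay: wooden tray of the same yaw, 190 mm deep, 180 wide, side rims 30 mm high, back rim 45, front open.
- side_mat: the side area: flat black rubber mat, 210 (x) x 130 (y) x 4 mm, fixed flat on the table on one side of the bay (left or right). Origin: centre of its underside. Both bottles fit side by side along x, at 50 mm either side of the centre.
- stack_yellow: yellow lidded ear-tag case, 56 (x) x 90 (y) x 44 mm, fixed on a white board beside one of the other colour (110 mm apart along x). Origin: centre of its underside, 10 mm over the table. On its lid two tapered black lugs, 14 mm in diameter, 6 mm high, at 26 mm either side along y. The loose yellow case goes on this one: seated, its point is 66 mm above this origin.
- stack_green: green lidded ear-tag case, 56 (x) x 90 (y) x 44 mm, fixed on a white board beside one of the other colour (110 mm apart along x). Origin: centre of its underside, 10 mm over the table. On its lid two tapered black lugs, 14 mm in diameter, 6 mm high, at 26 mm either side along y. Nothing goes on it.
- vial_center (a point): small brown glass medicine bottle with metal cap, loose, 42 mm in diameter, 75 mm high, standing beside the back of the bay. Leave it alone. The point is its centre, half-way up; z is up.
Mind the look-alikes: they are no part of the job. Leave any purple look-alike of the part that bears bottle_blue_center alone.

How it is judged:
By the outcome, as a careful person would: the job done as asked, in the order asked, and still so for the second after the job is handed in, with the robot touching nothing.
It also fails if it takes over 115 s, if anything falls off the work surface, if the arm or the gripper's body presses on something with over 40 N, if the wrist force passes 120 N, or if a joint passes its speed limit or range.

## Robot

A 6-joint arm with a two-finger parallel gripper is mounted at the origin on the work surface. World frame = base frame: x ahead of the robot, y to its left, z up, the work surface at z = 0. Lengths are in mm, angles in rad, forces in N, time in s.
With the tool pointing down it reaches from about 200 to 875 mm from the base axis. Payload 3.4 kg.
Tool frame: the origin (TCP) lies at the very end of the fingers, on their centre line; the grasp point (between the pads) lies 19 mm behind it; z points along the fingers, x is the direction in which the jaws open and shut, and the axes are right-handed (so a half turn about z gives the same grasp; the last joint's range is limited). The gripper opens to 94 mm and grips with 3 to 60 N. Pads are 16 mm wide; open, the fingers measure 119 mm over their backs; the gripper's body (75 mm by 177 mm) begins 78 mm behind the grasp point.
Start: joints at [1.013, 0.276, 1.505, -0, 1.361, -0.121], TCP at [243.271, 521.042, 205.493] pointing down, gripper open.
Joint ranges: [-2.89, 2.89], [-0.75, 2.08], [0.22, 2.7], [-1.18, 4.32], [0.11, 2.71], [-2.7, 2.7]. Speed limits (rad/s): [2.57, 2.57, 3.14, 3.14, 3.14, 3.14].

## Interface

Orientations are given as [roll, pitch, yaw] about the fixed x, y, z axes, in that order (R = Rz(yaw) Ry(pitch) Rx(roll)).
In Python, from bench import ctrl gives the robot as it stands.
- The arm moves only by the shell command python3 -m handwheel 'ROWS' [FORCE]. ROWS is JSON, one flat list of numbers, 7 for each row, row after row: the turn, a rotation vector about the tool's x, y, z in rad, then the shift along the tool's x, y, z in mm, then the closure, from -1 (fully open) to 1 (shut). In form: [wx, wy, wz, x, y, z, jaw, wx, wy, wz, x, y, z, jaw, ...]. A call has 1 to 20 rows; each row is the pose to reach, as a shift and turn from the pose commanded when the call began, along the tool's axes at that moment; what a row does not reach only later rows make up. A row lasts 1/8 s, in which the tool goes at most 62.5 mm and 10.7 degrees, less where a joint would pass 70% of its speed; a pose out of reach is approached as far as the arm can. A call with a gripper value outside its range is refused whole. The fingers move at their own pace and stop on an object; FORCE is the grip in N (left out, the last holds). Time passes only in rows, so rows that repeat a pose let the fingers close. It gives the time, the measured TCP pose, the force and the opening at its end, in the units of the state.
- ctrl.read_state(): the state, without advancing time (a new reading comes with each control period).
- ctrl.get_image(name): name is "scene" or "top" or "wrist"; returns the picture (420x560x3 uint8, red, green, blue); there is no depth.
- ctrl.camera_model(name): a dict with "camera_matrix" (3x3 intrinsics, pixels), "k1" (the pictures are not rectified: a ray, as slopes to the right and down, at radius r is drawn at 1 + k1 r^2 times it, then the intrinsics apply), "extrinsics" (4x4, takes a point from camera to world coordinates); the wrist camera has in their place "hand_eye" (4x4, takes a point from camera to tool coordinates, whose origin is the TCP and whose axes are the tool frame's). Camera axes: x right, y up, looking along -z (the intrinsics and any distortion apply to the point x, -y, -z); pixel columns grow to the right and rows downward; lengths in mm; the calibration is good to about 2 mm. A picture is of the moment at which its call begins: read the wrist's pose just before it. camera_model takes no time and is no camera call.
- ctrl.close_job(): hands the job in, once; it reports no verdict.
The state is a dict: "time_s": time; "q": joint angles; "qvel": joint speeds; "joint_efforts": joint torques, N m; "eef_pos": TCP position; "orientation": TCP orientation; "force": force on the tool from outside, world axes, zero at the start; "torque": the same for the moment, N m; "grip_width": finger opening in mm.
Only numpy, scipy, OpenCV 4.12 (cv2) and the standard library are available. Lean on these libraries where they do the work, as an engineer would, in place of code of your own. Each camera call takes 0.05 s, during which the arm holds its last target. There are 200 camera calls.

## Working session

There is one attempt and no reset: what is moved stays moved. The work goes in short steps, Python scripts to look and compute and a shell command to move; the robot and the scene stay as the last step left them, time stands still between calls to the robot, and variables do not carry over. Pictures are saved under pics/ and viewed, about 12 in all and at most 16, crops included, and the job is handed in when it is done.

```bash
ls; mkdir -p pics; python3 - <<'E'
from bench import ctrl
import cv2,numpy as np
np.set_printoptions(suppress=True,precision=4)
s=ctrl.read_state();print({k:np.round(v,3).tolist() for k,v in s.items()})
for n in ["scene","top","wrist"]:
    cv2.imwrite(f"pics/{n}0.png",ctrl.get_image(n)[:,:,::-1]);m=ctrl.camera_model(n);print(n,{k:np.round(v,4).tolist() for k,v in m.items()})
E
```

```text
pics
{'time_s': 0.0, 'q': [1.013, 0.277, 1.506, -0.0, 1.361, -0.121], 'qvel': [-0.001, 0.002, 0.002, -0.001, 0.0, -0.0], 'joint_efforts': [0.002, -40.458, -23.723, 0.07, 0.034, -0.0], 'eef_pos': [242.958, 520.537, 204.635], 'orientation': [-3.141, 0.002, 1.134], 'force': [0.389, -0.012, -0.206], 'torque': [-0.014, -0.013, -0.017], 'grip_width': 94.323}
scene {'camera_matrix': [[492.8913, 0.0, 280.3888], [0.0, 492.8913, 214.5971], [0.0, 0.0, 1.0]], 'k1': 0.0482, 'extrinsics': [[0.5491, -0.5438, 0.6346, 1222.7836], [0.8357, 0.3663, -0.4091, -430.4996], [-0.01, 0.755, 0.6556, 765.9414], [0.0, 0.0, 0.0, 1.0]]}
top {'camera_matrix': [[502.7376, 0.0, 286.6011], [0.0, 502.7376, 203.4678], [0.0, 0.0, 1.0]], 'k1': -0.0263, 'extrinsics': [[-0.0239, 0.9743, -0.2241, 327.446], [-0.9997, -0.023, 0.0066, 17.1926], [0.0013, 0.2242, 0.9746, 1165.2868], [0.0, 0.0, 0.0, 1.0]]}
wrist {'camera_matrix': [[316.6389, 0.0, 278.7168], [0.0, 316.6389, 208.2923], [0.0, 0.0, 1.0]], 'k1': -0.0604, 'hand_eye': [[1.0, 0.0001, -0.0007, 0.4404], [-0.0001, -0.9579, -0.287, -83.2893], [-0.0007, 0.287, -0.9579, -178.4275], [0.0, 0.0, 0.0, 1.0]]}
```

View pics/top0.png

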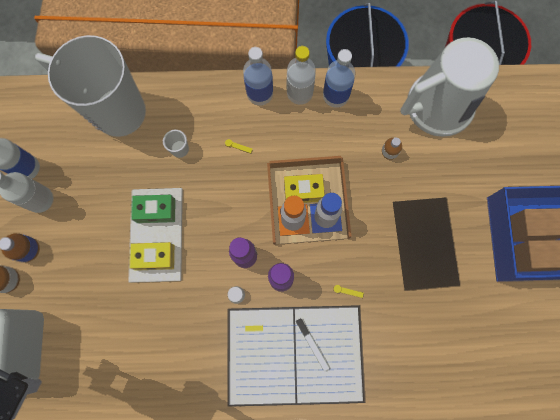

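View pics/scene0.png

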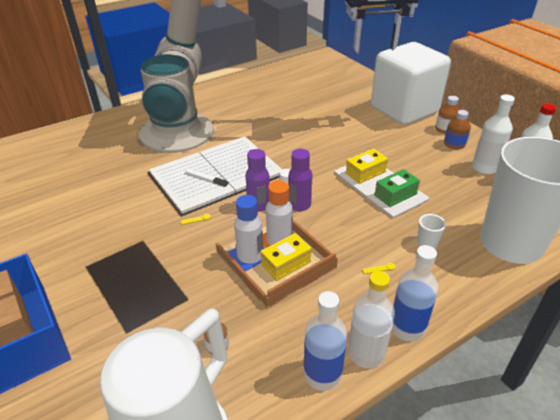

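The top view shows the bay at about (310,200). In it are the orange cap (294,206), the blue cap (331,204) and the loose yellow case (304,187). Outside it are purple look-alikes (243,252) and (281,277), the mat (427,243), the board with green (152,208) and yellow (151,255), and the vial (392,148). I'll enlarge both regions.

```bash
python3 - <<'E'
import cv2
im=cv2.imread("pics/top0.png")
a=im[145:295,225:425]; b=im[180:290,110:210]
cv2.imwrite("pics/c1.png",cv2.resize(a,None,fx=4,fy=4,interpolation=cv2.INTER_CUBIC))
c=im[180:290,115:195]; d=im[190:295,385:465]
cc=cv2.resize(c,(400,550),interpolation=cv2.INTER_CUBIC);dd=cv2.resize(d,(400,525),interpolation=cv2.INTER_CUBIC)
dd=cv2.copyMakeBorder(dd,0,25,0,0,0)
cv2.imwrite("pics/c2.png",cv2.hconcat([cc,dd]))
E
```

```text
(no output)
```

View pics/c1.png

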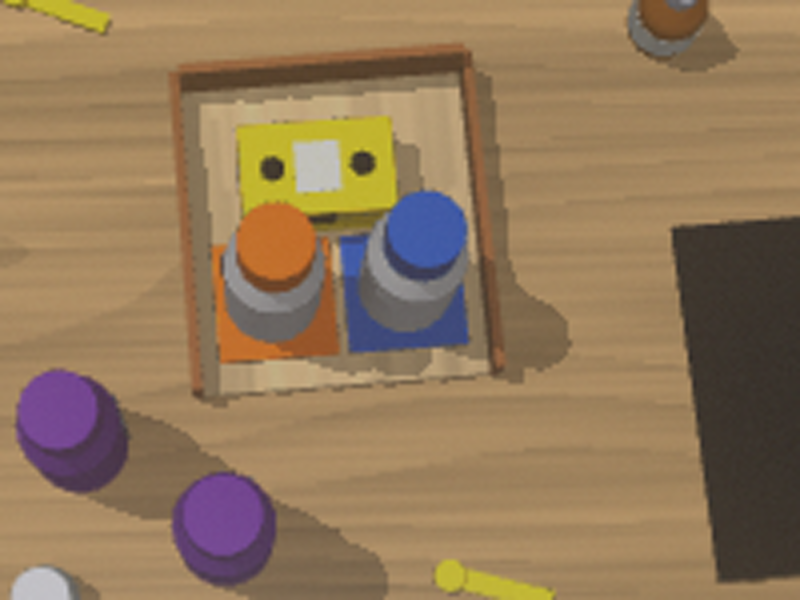

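View pics/c2.png

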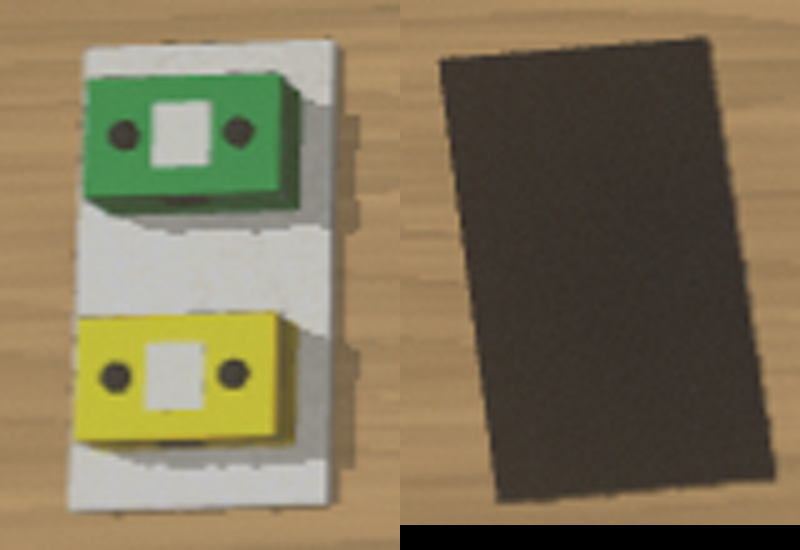

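Crop 1 shows the orange cap top at (275,245), the blue cap top at (426,230), the case lugs at (272,168) and (362,162), the pads' corners and the purple tops at (57,410) and (224,514). Crop 2 shows the stack lugs at (116,377) and (233,374), and the mat corners. The blue choice is the cap in the bay, on the blue pad. The purple ones stand in front, outside the bay.

```bash
cat > h.py <<'E'
from bench import ctrl
import numpy as np
from scipy.spatial.transform import Rotation as R
def ray(name,uv,T=None):
    m=ctrl.camera_model(name);K=np.array(m["camera_matrix"]);uv=np.atleast_2d(uv).astype(float)
    d=(uv-K[:2,2])/K[0,0];p=d.copy()
    for _ in range(20): p=d/(1+m["k1"]*(p**2).sum(1,keepdims=True))
    E=np.array(m["extrinsics"]) if T is None else T@np.array(m["hand_eye"])
    return E[:3,3],np.c_[p[:,0],-p[:,1],-np.ones(len(p))]@E[:3,:3].T
def topt(name,uv,z,T=None):
    o,d=ray(name,uv,T);return o+d*((z-o[2])/d[:,2])[:,None]
def tool(s=None):
    s=s or ctrl.read_state();T=np.eye(4);T[:3,:3]=R.from_euler('xyz',s["orientation"]).as_matrix();T[:3,3]=s["eef_pos"];return T
def proj(name,P,T=None):
    m=ctrl.camera_model(name);K=np.array(m["camera_matrix"]);E=np.array(m["extrinsics"]) if T is None else T@np.array(m["hand_eye"])
    c=(np.atleast_2d(P)-E[:3,3])@E[:3,:3];p=np.c_[c[:,0],-c[:,1]]/-c[:,2:3]
    return p*(1+m["k1"]*(p**2).sum(1,keepdims=True))*K[0,0]+K[:2,2]
E
python3 - <<'E'
from h import *
np.set_printoptions(suppress=True,precision=1)
c1=lambda *a:np.array(a)/4+[224.6,144.6]
c2=lambda *a:np.array(a)/5+[114.6,179.6]
c3=lambda *a:np.array(a)/5+[384.6,189.6]
def sh(n,uv,z):
    p=topt("top",uv,z);print(n,p[:,:2].tolist() and np.round(p[:,:2],1).tolist(),"mean",p.mean(0));return p
sh("orange",c1((275.5,245)),158);sh("blue",c1((426.5,230)),158)
sh("purple",c1((57,410),(224,514)),148)
l=sh("lid",c1((237,126),(391,116),(396,205),(244,214)),50);g=sh("lugs",c1((272,168),(362,162)),56);d=g[0]-g[1];print(np.arctan2(-d[0],d[1]),np.linalg.norm(d))
p=sh("pads",c1((221,362),(341,355),(214,247),(349,352),(469,342),(341,238)),10);d=p[0]-p[4];print("yaw",np.arctan2(-d[0],d[1]),np.linalg.norm(d))
sh("bayfront",c1((198,396),(500,372)),6)
l=sh("stack",c2((80,318),(277,312),(277,438),(74,440)),54);g=sh("lugs",c2((116,377),(233,374)),60);d=g[0]-g[1];print(np.arctan2(-d[0],d[1]),np.linalg.norm(d))
g=sh("glugs",c2((124,135),(238,131)),60)
m=sh("mat",c3((40,60),(308,38),(376,480),(98,502)),4);d=m[0]-m[1];print(np.arctan2(-d[0],d[1]),np.linalg.norm(d));d=m[0]-m[3];print(np.arctan2(d[1],d[0]),np.linalg.norm(d))
sh("vial",np.array([(395,142)]),75)
E
```

```text
orange [[553.7, -3.6]] mean [553.7  -3.6 158. ]
blue [[559.8, -81.5]] mean [559.8 -81.5 158. ]
purple [[472.5, 109.7], [417.8, 25.8]] mean [445.1  67.8 148. ]
lid [[648.7, 14.4], [652.7, -74.5], [599.7, -75.3], [596.5, 11.6]] mean [624.4 -30.9  50. ]
lugs [[621.6, -4.9], [624.0, -56.4]] mean [622.8 -30.7  56. ]
0.04533647032667742 51.519066541792775
pads [[518.0, 26.9], [520.5, -43.0], [586.6, 29.6], [522.1, -47.7], [526.3, -117.8], [590.2, -45.4]] mean [544.  -32.9  10. ]
yaw 0.05759505870545226 144.95093171860535
bayfront [[499.0, 40.7], [508.9, -135.5]] mean [503.9 -47.4   6. ]
stack [[500.2, 360.1], [500.9, 271.9], [444.7, 270.4], [445.8, 360.3]] mean [472.9 315.7  54. ]
lugs [[472.6, 341.1], [472.7, 289.3]] mean [472.6 315.2  60. ]
0.003421415050370404 51.7978344548286
glugs [[582.1, 342.0], [582.8, 290.5]] mean [582.5 316.2  60. ]
mat [[593.1, -242.5], [600.8, -371.5], [391.8, -383.2], [385.2, -254.5]] mean [ 492.7 -312.9    4. ]
0.05997158765966238 129.18471172506685
0.05765644992778344 208.1780281190824
vial [[716.9, -242.3]] mean [ 716.9 -242.3   75. ]
```

```bash
cat > d.py <<'E'
# usage: d.py cx cy cz cyaw  tx ty tz tyaw : shift & turn in tool axes (tool down)
import sys,numpy as np
a=list(map(float,sys.argv[1:]));c,s=np.cos(a[3]),np.sin(a[3]);dx,dy,dz=np.subtract(a[4:7],a[:3])
print("wz %.4f  x %.1f y %.1f z %.1f"%(a[3]-a[7],c*dx+s*dy,s*dx-c*dy,-dz))
E
python3 d.py 243.271 521.042 205.493 1.134 559 -81.5 215 0.055
```

```text
wz 1.0790  x -412.4 y 541.0 z -9.5
```

```bash
python3 -m handwheel '[0,0,0.5,-190,250,-9.5,-1, 0,0,1.079,-412.4,541,-9.5,-1, 0,0,1.079,-412.4,541,-9.5,-1, 0,0,1.079,-412.4,541,-9.5,-1, 0,0,1.079,-412.4,541,-9.5,-1, 0,0,1.079,-412.4,541,-9.5,-1, 0,0,1.079,-412.4,541,-9.5,-1, 0,0,1.079,-412.4,541,-9.5,-1, 0,0,1.079,-412.4,541,-9.5,-1, 0,0,1.079,-412.4,541,-9.5,-1, 0,0,1.079,-412.4,541,-9.5,-1, 0,0,1.079,-412.4,541,-9.5,-1, 0,0,1.079,-412.4,541,-9.5,-1, 0,0,1.079,-412.4,541,-9.5,-1, 0,0,1.079,-412.4,541,-9.5,-1, 0,0,1.079,-412.4,541,-9.5,-1]'
cat > w.py <<'E'
import sys,cv2
from h import *
s=ctrl.read_state();im=ctrl.get_image("wrist")
import json;json.dump({k:np.array(v).tolist() for k,v in s.items()},open(f"pics/{sys.argv[1]}.json","w"))
print(np.round(s["eef_pos"],1),np.round(s["orientation"],3),np.round(s["force"],1),s["time_s"])
cv2.imwrite(f"pics/{sys.argv[1]}.png",im[:,:,::-1])
E
python3 w.py w1
```

```text
time_s: 2.15
eef_pos: [558.8, -80.7, 215.2]
orientation: [3.142, -0.0, 0.056]
force: [0.3, 0.3, 0.0]
grip_width: 94.1
[558.8 -80.7 215.2] [ 3.142 -0.     0.056] [0.3 0.3 0. ] 2.15
```

View pics/w1.png

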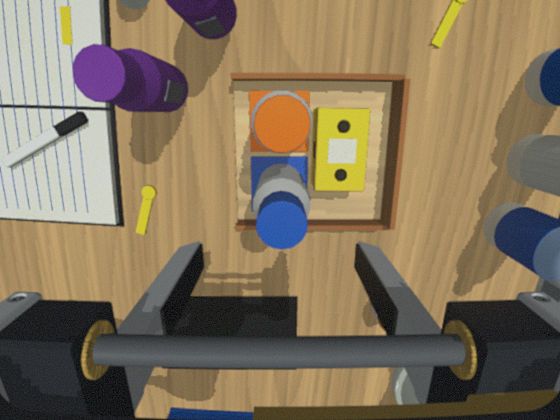

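The wrist view shows the blue cap top at about (282,220), the orange cap top at (282,123), the case lugs at (344,127) and (341,175), and the orange pad's outer corners at (249,91) and (311,91).

```bash
python3 - <<'E'
from h import *
import json
T=tool(json.load(open("pics/w1.json")))
f=lambda uv,z:print(np.round(topt("wrist",uv,z,T)[:,:2],1).tolist())
f([(282,220),(282,123)],158);f([(344,127),(341,175)],56);f([(317,108),(369,109),(366,191),(314,190)],50)
f([(249,91),(311,91),(250,154),(250,157)],10)
E
python3 d.py 559 -81.5 215 .055 560 -82 125 .055
```

```text
[[562.1, -76.5], [557.7, -2.7]]
[[623.6, -5.5], [626.0, -56.1]]
[[594.6, 11.9], [649.1, 14.3], [657.4, -73.6], [599.0, -75.8]]
[[519.6, 27.2], [590.7, 31.2], [523.2, -44.9], [523.3, -48.5]]
wz 0.0000  x 1.0 y 0.6 z 90.0
```

```bash
python3 -m handwheel '[0,0,0,1.8,-0.9,0,-1, 0,0,0,1.8,-0.9,30,-1, 0,0,0,1.8,-0.9,60,-1, 0,0,0,1.8,-0.9,80,-1, 0,0,0,1.8,-0.9,90,-1, 0,0,0,1.8,-0.9,90,-1, 0,0,0,1.8,-0.9,90,1, 0,0,0,1.8,-0.9,90,1, 0,0,0,1.8,-0.9,90,1, 0,0,0,1.8,-0.9,90,1, 0,0,0,1.8,-0.9,90,1, 0,0,0,1.8,-0.9,90,1, 0,0,0,1.8,-0.9,90,1]' 30
python3 d.py 560.8 -80.5 125 .055 543 -310 205 .055; python3 d.py 560.8 -80.5 125 .055 543 -310 119 .055
```

```text
time_s: 3.82
eef_pos: [560.8, -80.5, 125.0]
orientation: [-3.142, -0.0, 0.055]
force: [-0.5, 0.5, -0.0]
grip_width: 41.3
wz 0.0000  x -30.4 y 228.2 z -80.0
wz 0.0000  x -30.4 y 228.2 z 6.0
```

```bash
python3 -m handwheel '[0,0,0,0,0,-10,1, 0,0,0,0,0,-25,1, 0,0,0,0,0,-45,1, 0,0,0,0,0,-65,1, 0,0,0,0,0,-78,1, 0,0,0,-2,12,-80,1, 0,0,0,-5,35,-80,1, 0,0,0,-9,65,-80,1, 0,0,0,-13,95,-80,1, 0,0,0,-17,125,-80,1, 0,0,0,-21,155,-80,1, 0,0,0,-25,185,-80,1, 0,0,0,-28,210,-80,1, 0,0,0,-30,224,-80,1, 0,0,0,-30.4,228.2,-78,1, 0,0,0,-30.4,228.2,-65,1, 0,0,0,-30.4,228.2,-45,1, 0,0,0,-30.4,228.2,-25,1, 0,0,0,-30.4,228.2,-12,1, 0,0,0,-30.4,228.2,-4,1]'
```

```text
time_s: 6.32
eef_pos: [542.8, -309.1, 127.9]
orientation: [-3.141, 0.001, 0.056]
force: [-0.3, 0.4, -1.3]
grip_width: 41.7
```

```bash
python3 -m handwheel '[0,0,0,0,0,5,1, 0,0,0,0,0,9,1, 0,0,0,0,0,9.5,1, 0,0,0,0,0,9.5,1, 0,0,0,0,0,9.5,1]'
```

```text
time_s: 6.95
eef_pos: [543.1, -310.2, 119.8]
orientation: [3.141, -0.001, 0.055]
force: [-1.0, -0.1, -2.2]
grip_width: 41.5
```

```bash
python3 -m handwheel '[0,0,0,0,0,0.6,1, 0,0,0,0,0,1,1, 0,0,0,0,0,1,1]'; python3 -m handwheel '[0,0,0,0,0,0,-0.5, 0,0,0,0,0,0,-0.5, 0,0,0,0,0,0,-0.5, 0,0,0,0,0,-30,-0.5, 0,0,0,0,0,-80,-0.5, 0,0,0,0,0,-96.5,-0.5, 0,0,0,0,0,-96.5,-0.5]'; python3 d.py 543 -310 215 .055 555.5 -4 215 .055;python3 d.py 555.5 -4 125 .055 443 -316 205 .055
```

```text
time_s: 7.32
eef_pos: [543.1, -310.2, 119.0]
orientation: [3.141, -0.001, 0.055]
force: [-0.1, -0.2, 0.6]
grip_width: 41.9
time_s: 8.2
eef_pos: [543.3, -310.3, 215.7]
orientation: [3.14, -0.002, 0.055]
force: [-0.6, 0.1, -0.2]
grip_width: 70.2
wz 0.0000  x 29.3 y -304.9 z -0.0
wz 0.0000  x -129.5 y 305.3 z -80.0
```

```bash
python3 -m handwheel '[0,0,0,5,-50,0,-1, 0,0,0,11,-110,0,-1, 0,0,0,16,-170,0,-1, 0,0,0,22,-230,0,-1, 0,0,0,27,-285,0,-1, 0,0,0,29.3,-304.9,0,-1, 0,0,0,29.3,-304.9,0,-1, 0,0,0,29.3,-304.9,30,-1, 0,0,0,29.3,-304.9,60,-1, 0,0,0,29.3,-304.9,80,-1, 0,0,0,29.3,-304.9,90,-1, 0,0,0,29.3,-304.9,90,-1, 0,0,0,29.3,-304.9,90,1, 0,0,0,29.3,-304.9,90,1, 0,0,0,29.3,-304.9,90,1, 0,0,0,29.3,-304.9,90,1, 0,0,0,29.3,-304.9,90,1, 0,0,0,29.3,-304.9,90,1, 0,0,0,29.3,-304.9,90,1]' 30
```

```text
time_s: 10.58
eef_pos: [555.6, -4.0, 125.0]
orientation: [-3.142, -0.0, 0.055]
force: [0.5, 0.2, 0.2]
grip_width: 41.6
```

```bash
python3 -m handwheel '[0,0,0,0,0,-10,1, 0,0,0,0,0,-25,1, 0,0,0,0,0,-45,1, 0,0,0,0,0,-65,1, 0,0,0,0,0,-78,1, 0,0,0,-5,12,-80,1, 0,0,0,-15,35,-80,1, 0,0,0,-29,69,-80,1, 0,0,0,-46,109,-80,1, 0,0,0,-63,149,-80,1, 0,0,0,-80,189,-80,1, 0,0,0,-97,229,-80,1, 0,0,0,-113,265,-80,1, 0,0,0,-123,290,-80,1, 0,0,0,-129.5,305.3,-79,1, 0,0,0,-129.5,305.3,-65,1, 0,0,0,-129.5,305.3,-45,1, 0,0,0,-129.5,305.3,-25,1, 0,0,0,-129.5,305.3,-12,1, 0,0,0,-129.5,305.3,-4,1]'; python3 -m handwheel '[0,0,0,0,0,5,1, 0,0,0,0,0,9,1, 0,0,0,0,0,10.5,1, 0,0,0,0,0,10.5,1, 0,0,0,0,0,10.5,1]'
```

```text
time_s: 13.08
eef_pos: [442.8, -314.8, 127.8]
orientation: [-3.14, 0.001, 0.056]
force: [-0.6, -0.1, -2.4]
grip_width: 41.4
time_s: 13.7
eef_pos: [443.1, -316.1, 119.0]
orientation: [3.141, -0.001, 0.055]
force: [0.3, 0.6, 0.4]
grip_width: 41.5
```

```bash
python3 d.py 443 -316 215 .055 624 -100 215 .05; python3 -m handwheel '[0,0,0,0,0,0,-0.5, 0,0,0,0,0,0,-0.5, 0,0,0,0,0,0,-0.5, 0,0,0,0,0,-30,-0.5, 0,0,0,0,0,-80,-0.5, 0,0,0,0,0,-96.5,-0.5, 0,0,0,40,-45,-96.5,-0.5, 0,0,0,80,-90,-96.5,-0.5, 0,0,0.005,120,-135,-96.5,-0.5, 0,0,0.005,160,-180,-96.5,-0.5, 0,0,0.005,192.6,-205.8,-96.5,-0.5, 0,0,0.005,192.6,-205.8,-96.5,-0.5, 0,0,0.005,192.6,-205.8,-96.5,-0.5]'; python3 w.py w2; python3 - <<'E'
from h import *
import cv2
t=ctrl.get_image("top");cv2.imwrite("pics/t2.png",t[:,:,::-1])
w=cv2.imread("pics/w2.png")
a=cv2.resize(w[60:260,200:420],None,fx=1.8,fy=1.8,interpolation=cv2.INTER_CUBIC)
b=cv2.resize(t[145:295,225:475,::-1],None,fx=1.6,fy=1.6,interpolation=cv2.INTER_CUBIC)
c=np.zeros((600,400,3),np.uint8);c[:360,:396]=a;c[360:600]=b;cv2.imwrite("pics/v2.png",cv2.resize(c,None,fx=1,fy=1))
cv2.imwrite("pics/w2c.png",cv2.resize(w[60:260,200:460],None,fx=3,fy=3,interpolation=cv2.INTER_CUBIC))
E
```

```text
wz 0.0050  x 192.6 y -205.7 z -0.0
time_s: 15.32
eef_pos: [623.3, -100.2, 214.6]
orientation: [3.141, 0.001, 0.05]
force: [0.1, -0.6, -0.6]
grip_width: 70.7
[ 623.3 -100.2  214.6] [3.141e+00 1.000e-03 5.000e-02] [ 0.1 -0.6 -0.6] 15.325
```

View pics/w2c.png

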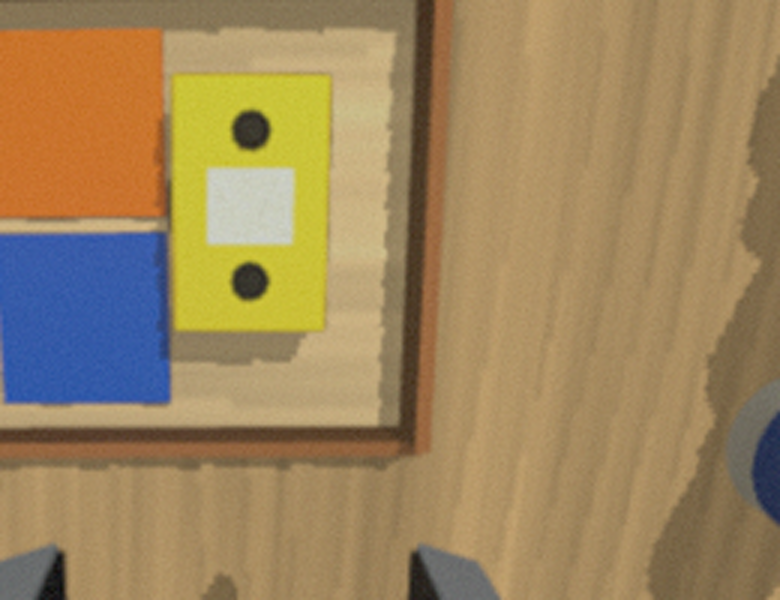

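View pics/t2.png

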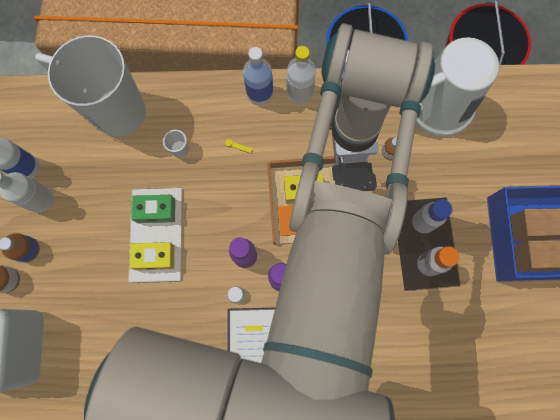

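The wrist crop shows the case lugs at (251,130) and (250,281), the lid corners, and the pads' rear corners at orange (162,29) and (163,216), blue (166,233) and (170,402). The top view shows both bottles upright on the mat.

```bash
python3 - <<'E'
from h import *
import json
T=tool(json.load(open("pics/w2.json")))
def f(uv,z):
    p=topt("wrist",np.array(uv)/3+[199.67,59.67],z,T)[:,:2];print(np.round(p,1).tolist(),p.mean(0).round(1))
    return p
g=f([(251,130),(250,281)],56);d=g[0]-g[1];print(np.arctan2(-d[0],d[1]),np.linalg.norm(d))
f([(173,73),(331,74),(326,331),(174,331)],50)
g=f([(162,29),(163,216),(166,233),(170,402)],10);d=g[0]-g[3];print(np.arctan2(-d[0],d[1]),np.linalg.norm(d))
E
```

```text
[[624.0, -5.1], [626.4, -56.1]] [625.2 -30.6]
0.047132239488857815 51.0496500957103
[[596.6, 12.5], [650.3, 14.9], [655.2, -73.4], [599.9, -76.2]] [625.5 -30.6]
[[589.2, 31.4], [591.7, -37.7], [593.1, -44.3], [596.8, -113.1]] [592.7 -40.9]
0.052913612376699566 144.65056678406899
```

```bash
python3 d.py 624 -100 215 .05 624.9 -30.7 17 .047; python3 -m handwheel '[0,0,0.003,-1,-35,0,-0.5, 0,0,0.003,-2.6,-69.2,0,-0.5, 0,0,0.003,-2.6,-69.2,50,-0.5, 0,0,0.003,-2.6,-69.2,100,-0.5, 0,0,0.003,-2.6,-69.2,140,-0.5, 0,0,0.003,-2.6,-69.2,140,-0.5, 0,0,0.003,-2.6,-69.2,160,-0.5]'
```

```text
wz 0.0030  x 4.4 y -69.2 z 198.0
time_s: 16.3
eef_pos: [620.2, -32.2, 57.9]
orientation: [3.14, -0.006, 0.046]
force: [-0.4, -0.4, -0.3]
grip_width: 70.5
```

I typed x as −2.6 where the script gave 4.4. The fingers are still above the lid, so I'll shift +7 and then descend.

```bash
python3 -m handwheel '[0,0,0,7,0,0,-0.5, 0,0,0,7,0,0,-0.5, 0,0,0,7,0,0,-0.5, 0,0,0,7,0,0,-0.5]'; python3 -m handwheel '[0,0,0,0,0,10,-0.5, 0,0,0,0,0,20,-0.5, 0,0,0,0,0,30,-0.5, 0,0,0,0,0,38,-0.5, 0,0,0,0,0,38,-0.5, 0,0,0,0,0,38,-0.5]'
```

```text
time_s: 16.8
eef_pos: [625.2, -30.6, 55.8]
orientation: [3.141, -0.001, 0.047]
force: [-0.1, 0.2, 0.2]
grip_width: 70.6
time_s: 17.55
eef_pos: [625.1, -30.6, 17.1]
orientation: [-3.142, -0.0, 0.047]
force: [0.2, -0.3, -0.5]
grip_width: 70.4
```

```bash
python3 -m handwheel '[0,0,0,0,0,0,1, 0,0,0,0,0,0,1, 0,0,0,0,0,0,1, 0,0,0,0,0,0,1, 0,0,0,0,0,0,1, 0,0,0,0,0,-10,1, 0,0,0,0,0,-30,1, 0,0,0,0,0,-60,1, 0,0,0,0,0,-95,1, 0,0,0,0,0,-130,1, 0,0,0,0,0,-160,1, 0,0,0,0,0,-170,1, 0,0,0,0,0,-170,1]' 35; python3 d.py 624.9 -30.7 187 .047 473 230 187 .003
```

```text
time_s: 19.18
eef_pos: [624.9, -30.5, 187.0]
orientation: [-3.142, -0.0, 0.047]
force: [0.2, 0.1, -2.7]
grip_width: 55.7
wz 0.0440  x -139.5 y -267.5 z -0.0
```

```bash
python3 -m handwheel '[0,0,0,-5,-10,0,1, 0,0,0.01,-16,-30,0,1, 0,0,0.02,-31,-60,0,1, 0,0,0.03,-52,-100,0,1, 0,0,0.04,-73,-140,0,1, 0,0,0.044,-94,-180,0,1, 0,0,0.044,-115,-220,0,1, 0,0,0.044,-130,-250,0,1, 0,0,0.044,-137,-263,0,1, 0,0,0.044,-139.5,-267.5,0,1, 0,0,0.044,-139.5,-267.5,0,1, 0,0,0.044,-139.5,-267.5,0,1]'; python3 w.py w3
```

```text
time_s: 20.68
eef_pos: [473.6, 229.2, 186.8]
orientation: [3.141, -0.0, 0.002]
force: [0.7, -0.6, -1.9]
grip_width: 55.5
[473.6 229.2 186.8] [ 3.141e+00 -0.000e+00  2.000e-03] [ 0.7 -0.6 -1.9] 20.675
```

View pics/w3.png

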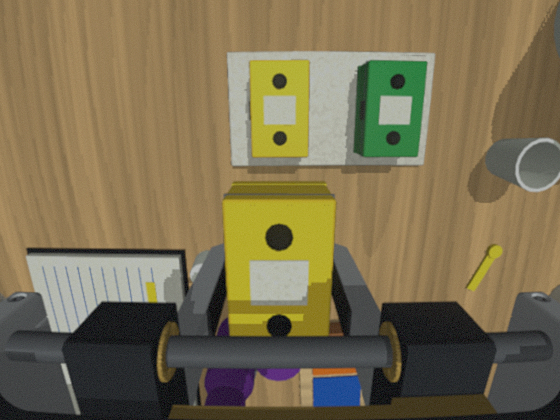

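The wrist view shows the stack lugs at (280,81) and (280,138), and the held case's lugs at (280,237) and (279,326). I'll refine them with blob centroids.

```bash
cat > lug.py <<'E'
import sys,cv2,json
from h import *
n=sys.argv[1];s=json.load(open(f"pics/{n}.json"));T=tool(s);g=cv2.imread(f"pics/{n}.png",0).astype(float)
z0=s["eef_pos"][2]
def cen(u,v,r):
    w=g[v-r:v+r+1,u-r:u+r+1];m=w<65;y,x=np.nonzero(m);return (u-r+x.mean(),v-r+y.mean()),m.sum()
a=list(map(int,sys.argv[2:]))
P=[]
for i in range(4):
    c,k=cen(a[2*i],a[2*i+1],8 if i<2 else 15);z=59 if i<2 else z0+38
    p=topt("wrist",[c],z,T)[0];P.append(p);print(np.round(c,1),k,p.round(1))
for i in (0,2):
    d=P[i]-P[i+1];print("mid",((P[i]+P[i+1])/2).round(1),"yaw",np.arctan2(-d[0],d[1]).round(4),"len",np.linalg.norm(d).round(1))
E
python3 lug.py w3 280 81 280 138 280 237 279 326
```

```text
[279.1  80.7] 142 [474.7 342.8  59. ]
[279.5 137.9] 129 [475.1 291.5  59. ]
[278.7 236.8] 531 [474.4 257.2 224.8]
[278.8 329.4] 599 [474.6 204.7 224.8]
mid [474.9 317.1  59. ] yaw 0.0088 len 51.3
mid [474.5 231.  224.8] yaw 0.0038 len 52.6
```

```bash
python3 -m handwheel '[0,0,0,1,-6,20,1, 0,0,0,1.7,-12,45,1, 0,0,0,1.7,-12,65,1, 0,0,0,1.7,-12,77,1, 0,0,0,1.7,-12,77,1, 0,0,0,1.7,-12,77,1, 0,0,0,1.7,-12,77,1]'; python3 w.py w4; python3 - <<'E'
import cv2
cv2.imwrite("pics/w4c.png",cv2.resize(cv2.imread("pics/w4.png")[40:340,200:480],None,fx=2,fy=2))
E
```

```text
time_s: 21.6
eef_pos: [475.3, 242.3, 110.9]
orientation: [-3.141, -0.002, 0.003]
force: [0.0, 0.1, -2.0]
grip_width: 55.6
[475.3 242.3 110.9] [-3.141e+00 -2.000e-03  3.000e-03] [ 0.   0.1 -2. ] 21.6
```

View pics/w4c.png

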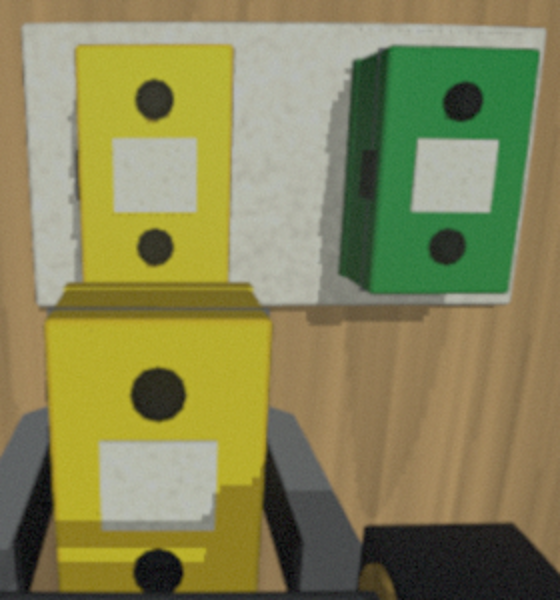

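The crop shows the stack lugs at (154,99) and (155,247), and the held lugs at (158,394) and (158,572).

```bash
python3 lug.py w4 277 90 277 163 279 237 279 325; python3 - <<'E'
from h import *
import json
T=tool(json.load(open("pics/w4.json")))
f=lambda uv,z:print(topt("wrist",np.array(uv)/2+[199.75,39.75],z,T)[:,:2].round(1).tolist())
f([(77,45),(232,45),(84,280),(229,280)],54)
f([(47,319),(270,319)],110+33)
E
```

```text
[276.9  89.7] 248 [474.7 342.8  59. ]
[277.2 163.1] 221 [475. 292.  59.]
[278.7 236.8] 530 [476.  270.2 148.9]
[278.8 328.7] 567 [476.2 218.1 148.9]
mid [474.9 317.4  59. ] yaw 0.0061 len 50.8
mid [476.1 244.2 148.9] yaw 0.0045 len 52.1
[[448.0, 361.2], [501.5, 361.4], [448.3, 278.6], [503.1, 278.7]]
[[449.4, 287.1], [502.8, 287.2]]
```

```bash
python3 -m handwheel '[0,0,0,-0.5,-20,0,1, 0,0,0,-0.5,-45,0,1, 0,0,-0.002,-0.7,-65,0,1, 0,0,-0.002,-0.7,-74.3,0,1, 0,0,-0.002,-0.7,-74.3,0,1, 0,0,-0.002,-0.7,-74.3,15,1, 0,0,-0.002,-0.7,-74.3,30,1, 0,0,-0.002,-0.7,-74.3,36,1, 0,0,-0.002,-0.7,-74.3,36,1]'; python3 -m handwheel '[0,0,0,0,0,2,1, 0,0,0,0,0,4,1, 0,0,0,0,0,5,1, 0,0,0,0,0,5,1, 0,0,0,0,0,5,1]'
```

```text
time_s: 22.78
eef_pos: [473.2, 315.8, 73.1]
orientation: [3.141, 0.002, 0.004]
force: [-0.1, -0.7, -1.9]
grip_width: 55.5
time_s: 23.4
eef_pos: [473.8, 316.5, 69.1]
orientation: [-3.141, -0.0, 0.005]
force: [0.4, -0.5, -1.8]
grip_width: 55.6
```

```bash
python3 -m handwheel '[0,0,0,0,0,1,1, 0,0,0,0,0,2,1, 0,0,0,0,0,3,1, 0,0,0,0,0,3,1]';  python3 -m handwheel '[0,0,0,0,0,0.5,1, 0,0,0,0,0,1,1, 0,0,0,0,0,1.4,1, 0,0,0,0,0,1.4,1]'
```

```text
time_s: 23.9
eef_pos: [473.6, 316.4, 65.8]
orientation: [3.142, 0.0, 0.005]
force: [-0.6, -0.2, -1.8]
grip_width: 55.9
time_s: 24.4
eef_pos: [473.8, 316.5, 65.4]
orientation: [-3.141, -0.001, 0.005]
force: [-2.2, -1.3, 6.2]
grip_width: 55.5
```

```bash
python3 -m handwheel '[0,0,0,0,0,-1,-0.5, 0,0,0,0,0,-1,-0.5, 0,0,0,0,0,-1,-0.5, 0,0,0,0,0,-30,-0.5, 0,0,0,0,0,-80,-0.5, 0,0,0,0,45,-100,-0.5, 0,0,0,0,80,-100,-0.5, 0,0,0,0,80,-100,-0.5, 0,0,0,0,80,-100,-0.5]';python3 w.py w5; python3 - <<'E'
import cv2
from h import *
t=ctrl.get_image("scene")[:,:,::-1];cv2.imwrite("pics/s5.png",t)
a=cv2.resize(cv2.imread("pics/w5.png")[20:220,200:380],None,fx=3,fy=3,interpolation=cv2.INTER_CUBIC)[:600]
b=cv2.resize(t[135:225,330:440],None,fx=2.36,fy=2.36,interpolation=cv2.INTER_CUBIC)
c=np.zeros((600,800,3),np.uint8);c[:,:540]=a;c[:b.shape[0],540:540+b.shape[1]]=b;cv2.imwrite("pics/v5.png",c)
E
```

```text
time_s: 25.52
eef_pos: [474.2, 236.9, 164.4]
orientation: [-3.141, 0.0, 0.005]
force: [0.5, -0.0, -0.1]
grip_width: 70.6
[474.2 236.9 164.4] [-3.141  0.     0.005] [ 0.5 -0.  -0.1] 25.525
```

View pics/v5.png

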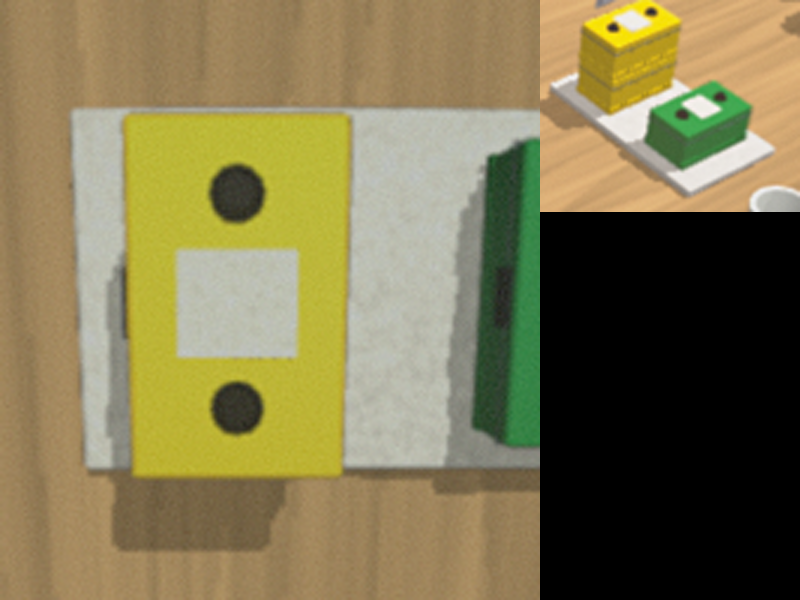

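The case sits flush and square on the lower one. Its top lugs are at crop (237,193) and (237,407).

```bash
python3 - <<'E'
from h import *
import json
T=tool(json.load(open("pics/w5.json")))
p=topt("wrist",np.array([(237,193),(237,407)])/3+[199.67,19.67],103,T);print(p.round(1),p.mean(0).round(1))
c=lambda u,v,x,y,z:None
# bottle caps on mat from t2 (z=152)
print(topt("top",[(438,210),(446,257)],152).round(1))
E
cp pics/t2.png /tmp; python3 - <<'E'
import cv2
t=cv2.imread("pics/t2.png")[190:290,390:470];cv2.imwrite("pics/m2.png",cv2.resize(t,None,fx=6,fy=6,interpolation=cv2.INTER_CUBIC))
E
python3 d.py 473.9 236.3 165 .005 543 -310 215 .055
```

```text
[[474.6 342.  103. ]
 [474.8 291.1 103. ]] [474.7 316.5 103. ]
[[ 539.2 -302.3  152. ]
 [ 441.6 -309.8  152. ]]
wz -0.0500  x 66.4 y 546.6 z -50.0
```

View pics/m2.png

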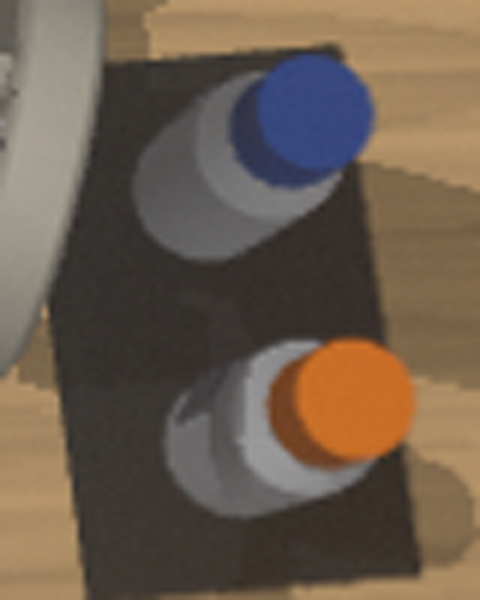

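```bash
python3 -m handwheel '[0,0,0,0,0,-50,-0.6, 0,0,-0.05,6,50,-50,-0.6, 0,0,-0.05,13,105,-50,-0.6, 0,0,-0.05,20,160,-50,-0.6, 0,0,-0.05,27,220,-50,-0.6, 0,0,-0.05,34,280,-50,-0.6, 0,0,-0.05,41,340,-50,-0.6, 0,0,-0.05,48,400,-50,-0.6, 0,0,-0.05,55,455,-50,-0.6, 0,0,-0.05,61,505,-50,-0.6, 0,0,-0.05,65,535,-50,-0.6, 0,0,-0.05,66.4,546.6,-50,-0.6, 0,0,-0.05,66.4,546.6,-50,-0.6, 0,0,-0.05,66.4,546.6,-50,-0.6]'
```

```text
time_s: 27.38
eef_pos: [543.3, -308.2, 214.6]
orientation: [-3.141, 0.0, 0.056]
force: [0.5, 0.5, -0.1]
grip_width: 75.1
```

```bash
python3 -m handwheel '[0,0,0,0,0,30,-0.6, 0,0,0,0,0,60,-0.6, 0,0,0,0,0,85,-0.6, 0,0,0,0,0,96,-0.6, 0,0,0,0,0,96,-0.6, 0,0,0,0,0,96,1, 0,0,0,0,0,96,1, 0,0,0,0,0,96,1, 0,0,0,0,0,96,1, 0,0,0,0,0,96,1, 0,0,0,0,0,96,1]' 30; python3 d.py 543 -310 119 .055 559.7 -81.1 205 .055
```

```text
time_s: 28.75
eef_pos: [543.3, -310.0, 118.9]
orientation: [3.141, -0.0, 0.055]
force: [0.0, 0.1, 2.5]
grip_width: 41.8
wz 0.0000  x 29.3 y -227.6 z -86.0
```

```bash
python3 -m handwheel '[0,0,0,0,0,-10,1, 0,0,0,0,0,-25,1, 0,0,0,0,0,-45,1, 0,0,0,0,0,-65,1, 0,0,0,0,0,-80,1, 0,0,0,2,-12,-86,1, 0,0,0,5,-35,-86,1, 0,0,0,9,-65,-86,1, 0,0,0,13,-95,-86,1, 0,0,0,17,-125,-86,1, 0,0,0,21,-155,-86,1, 0,0,0,25,-185,-86,1, 0,0,0,28,-210,-86,1, 0,0,0,29.3,-224,-86,1, 0,0,0,29.3,-227.6,-84,1, 0,0,0,29.3,-227.6,-70,1, 0,0,0,29.3,-227.6,-50,1, 0,0,0,29.3,-227.6,-32,1, 0,0,0,29.3,-227.6,-20,1, 0,0,0,29.3,-227.6,-12,1]'; python3 -m handwheel '[0,0,0,0,0,3,1, 0,0,0,0,0,5,1, 0,0,0,0,0,5.8,1, 0,0,0,0,0,5.8,1, 0,0,0,0,0,5.8,1]'
```

```text
time_s: 31.25
eef_pos: [559.6, -81.5, 129.4]
orientation: [-3.141, 0.001, 0.054]
force: [-0.5, -0.6, -1.8]
grip_width: 41.5
time_s: 31.88
eef_pos: [560.1, -81.0, 125.0]
orientation: [3.141, -0.001, 0.055]
force: [-0.5, -0.6, -1.9]
grip_width: 41.6
```

```bash
python3 -m handwheel '[0,0,0,0,0,0.5,1, 0,0,0,0,0,0.8,1, 0,0,0,0,0,0.8,1]'; python3 -m handwheel '[0,0,0,0,0,0,-0.5, 0,0,0,0,0,0,-0.5, 0,0,0,0,0,0,-0.5, 0,0,0,0,0,-30,-0.5, 0,0,0,0,0,-75,-0.5, 0,0,0,0,0,-90.5,-0.5, 0,0,0,0,0,-90.5,-0.5]'; python3 d.py 559.7 -81.1 215 .055 443 -316 215 .055
```

```text
time_s: 32.25
eef_pos: [560.2, -81.0, 124.9]
orientation: [3.141, -0.001, 0.055]
force: [-1.1, 0.2, 5.6]
grip_width: 41.6
time_s: 33.12
eef_pos: [560.4, -81.1, 214.9]
orientation: [3.141, -0.002, 0.055]
force: [0.6, -0.1, -0.1]
grip_width: 70.4
wz 0.0000  x -129.4 y 228.1 z -0.0
```

```bash
python3 -m handwheel '[0,0,0,-20,36,0,-0.6, 0,0,0,-47,83,0,-0.6, 0,0,0,-75,132,0,-0.6, 0,0,0,-103,181,0,-0.6, 0,0,0,-123,217,0,-0.6, 0,0,0,-129.4,228.1,0,-0.6, 0,0,0,-129.4,228.1,0,-0.6, 0,0,0,-129.4,228.1,30,-0.6, 0,0,0,-129.4,228.1,60,-0.6, 0,0,0,-129.4,228.1,85,-0.6, 0,0,0,-129.4,228.1,95.9,-0.6, 0,0,0,-129.4,228.1,95.9,-0.6, 0,0,0,-129.4,228.1,95.9,1, 0,0,0,-129.4,228.1,95.9,1, 0,0,0,-129.4,228.1,95.9,1, 0,0,0,-129.4,228.1,95.9,1, 0,0,0,-129.4,228.1,95.9,1, 0,0,0,-129.4,228.1,95.9,1]'; python3 d.py 443 -316 119 .055 555.7 -5.5 205 .055
```

```text
time_s: 35.38
eef_pos: [443.6, -316.1, 118.9]
orientation: [3.141, -0.001, 0.055]
force: [-0.1, 0.5, 3.1]
grip_width: 41.5
wz 0.0000  x 129.6 y -303.8 z -86.0
```

```bash
python3 -m handwheel '[0,0,0,0,0,-10,1, 0,0,0,0,0,-25,1, 0,0,0,0,0,-50,1, 0,0,0,0,0,-80,1, 0,0,0,0,0,-110,1, 0,0,0,0,0,-140,1, 0,0,0,0,0,-165,1, 0,0,0,0,0,-181,1, 0,0,0,5,-12,-181,1, 0,0,0,15,-35,-181,1, 0,0,0,30,-70,-181,1, 0,0,0,47,-110,-181,1, 0,0,0,64,-150,-181,1, 0,0,0,81,-190,-181,1, 0,0,0,98,-230,-181,1, 0,0,0,113,-265,-181,1, 0,0,0,124,-290,-181,1, 0,0,0,129.6,-303.8,-181,1, 0,0,0,129.6,-303.8,-181,1]'; python3 -m handwheel '[0,0,0,0,0,10,1, 0,0,0,0,0,30,1, 0,0,0,0,0,60,1, 0,0,0,0,0,90,1, 0,0,0,0,0,120,1, 0,0,0,0,0,145,1, 0,0,0,0,0,160,1, 0,0,0,0,0,169,1, 0,0,0,0,0,173,1, 0,0,0,0,0,174.8,1, 0,0,0,0,0,174.8,1, 0,0,0,0,0,174.8,1]'
```

```text
time_s: 37.75
eef_pos: [555.5, -4.6, 298.7]
orientation: [-3.141, 0.002, 0.057]
force: [0.1, -0.1, -2.3]
grip_width: 41.8
time_s: 39.25
eef_pos: [556.4, -5.4, 125.3]
orientation: [3.141, -0.001, 0.055]
force: [0.3, 0.5, -2.2]
grip_width: 41.7
```

Next I lower the last bit, release, rise and retract sideways for a look.

```bash
python3 -m handwheel '[0,0,0,0,0,0.5,1, 0,0,0,0,0,0.8,1, 0,0,0,0,0,0.8,1]'; python3 -m handwheel '[0,0,0,0,0,0,-0.5, 0,0,0,0,0,0,-0.5, 0,0,0,0,0,0,-0.5, 0,0,0,0,0,-30,-0.5, 0,0,0,0,0,-75,-0.5, 0,0,0,0,0,-130,-0.5, 0,0,0,0,50,-150,-0.5, 0,0,0,0,110,-150,-0.5, 0,0,0,0,110,-150,-0.5, 0,0,0,0,110,-150,-0.5]'; python3 w.py w6;python3 - <<'E'
import cv2
from h import *
s=ctrl.get_image("scene")[:,:,::-1]
w=cv2.imread("pics/w6.png")
c=np.zeros((600,800,3),np.uint8)
a=cv2.resize(w[0:280,160:440],(450,450),interpolation=cv2.INTER_CUBIC);c[:450,:450]=a
c[:450,450:]=cv2.resize(s[140:315,210:346],(350,450),interpolation=cv2.INTER_CUBIC)
cv2.imwrite("pics/v6.png",c[:450])
E
```

```text
time_s: 39.62
eef_pos: [556.5, -5.4, 124.9]
orientation: [3.141, -0.001, 0.055]
force: [-0.3, -0.1, 5.7]
grip_width: 41.7
time_s: 40.88
eef_pos: [561.7, -114.9, 273.4]
orientation: [-3.14, 0.001, 0.054]
force: [0.3, -0.3, 0.2]
grip_width: 70.3
[ 561.7 -114.9  273.4] [-3.14e+00  1.00e-03  5.40e-02] [ 0.3 -0.3  0.2] 40.875
```

View pics/v6.png

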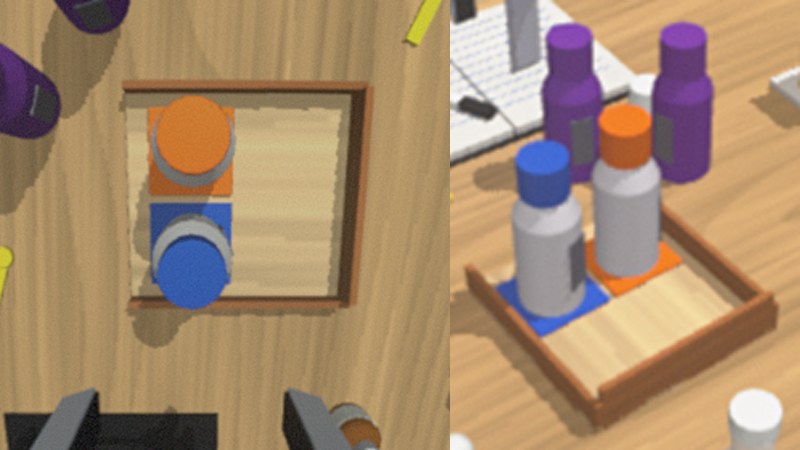

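Both bottles stand upright on their own pads. The orange cap is at crop (193,135) with its pad at 148–233 × 107–195. The blue cap is at (192,272) with its pad at 150–231 from 204. I'll check the centring numerically.

```bash
python3 - <<'E'
from h import *
import json
T=tool(json.load(open("pics/w6.json")))
f=lambda uv,z:topt("wrist",(np.array(uv)+.5)/1.607+[159.5,-.5],z,T)[:,:2].round(1)
print("caps",f([(193,135),(192,272)],158).tolist());print("body",f([(193.5,145)],102))
o=f([(148,107),(233,107),(149,195),(233,194)],10);print(o.tolist(),o.mean(0))
b=f([(150,204),(231,204)],10);m=b.mean(0);print(b.tolist(),m+[1.9,-35])
E
python3 -c "
from bench import ctrl;import cv2;t=ctrl.get_image('top')[:,:,::-1]
cv2.imwrite('pics/t6.png',cv2.resize(t[130:300,120:480],None,fx=2.2,fy=2.2,interpolation=cv2.INTER_CUBIC))"
```

```text
caps [[557.6, -5.0], [561.2, -80.2]]
body [[558.2  -6.2]]
[[519.8, 27.8], [588.5, 31.6], [523.0, -41.6], [593.6, -36.9]] [556.225  -4.775]
[[524.1, -48.9], [592.5, -45.2]] [560.2  -82.05]
```

View pics/t6.png

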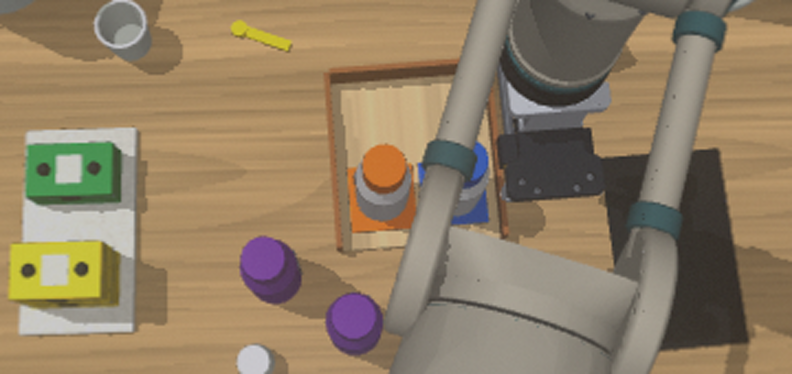

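The bottles are within about 2 mm of their pad centres, the stack is in place, the purple look-alikes haven't moved, and the gripper is empty and clear. I'll hand the job in.

```bash
python3 -c "
from bench import ctrl;s=ctrl.read_state();print(s['time_s'],s['force'],s['grip_width']);print(ctrl.close_job())"
```

```text
41.025 [ 0.31714709  0.66031161 -0.35819607] 70.42022135966148
the job is handed in; nothing more can be done
None
```

I handed the job in at 41 s. Both bottles went onto the mat, the yellow case is stacked on the fixed yellow case, and each bottle is back on the pad of its own cap colour. The gripper is open and clear of everything.

**Last checks:**
- **Case:** while I lowered it, contact came at TCP height 65.4 mm; 65 mm was expected if fully seated. The wrist view puts its centre within about 1 mm of the lower case's, and it looks square in the pictures.
- **Bottles:** both stand upright, within about 2 mm of their pad centres.
- **Purple look-alikes:** they look unmoved.
- **Medicine bottle:** I never went near it. It was at the edge of the last wrist view and still standing, but I did not measure its position again.

**What disagreed or went wrong:**
- **Camera disagreement:** the top and wrist cameras differed by about 2 mm on some positions, so I used values in between.
- **Typing slip:** I mistyped one sideways shift by 7 mm above the case. I corrected it before going down, with no contact.

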